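Set the microscope filter turret to green and fire the shutter

TASK

Push the steel tab of the filter turret around until it points squarely at the green dot and leave it there, then press the red shutter button on the small control box all the way in and let it come back out. The tab is only pushed from one side at a time, never pinched, the turret is not lifted off its seat, the button is not pressed while the tab is off the green dot, and the things standing about are left alone.

Things in the scene. Friction and masses are not known exactly. Their poses are not given: they have to be found in the camera images.
- unit: cream filter-turret lamp unit fixed to the bench: round base 290 mm across, flat grey-topped deck at 60 mm height; a lamp house 110 x 160 mm, 117 mm tall, rises on its far side (its own x from 140 to 250 mm). Origin on the table under the turret's axis; its -x side is the front, facing roughly to the robot
- turret_axis (a point): point on the turret's vertical axis at deck height (60 mm above the table)
- turret (a joint): angle of the turret in rad: 0 when the tab points along the unit's own -x, growing counter-clockwise seen from above; stops at -1.8 and 1.8. No clicks: friction alone (about 0.12 N m) holds it wherever it is left, a push of about 1.5 N on the tab turns it. The turret is a black disc 130 mm across, its top 17 mm above the deck, with a 24 mm high hub
- seat (a joint): how far the turret is raised off its seat, in m: 0 seated; it is only laid on its spindle and would lift off
- tab_mid (a point): point on the tab's mid-line, 92 mm from the turret's axis and 17 mm above the deck. The tab is an upright steel bar that sticks out radially from the disc's rim: 12 mm thick across, reaching from 60 to 104 mm from the axis (a thin nose, look only, goes on to 113 mm), from 4 to 30 mm above the deck, with a white line along its top. Beyond the rim there is free deck on both sides of it
- pointer (a point): point straight ahead of the tab's nose, 125 mm from the axis: lies over the centre of a dot when the tab points squarely at it
- tab_left: the half of the tab's thickness (6 mm) on the clockwise side, carrying the face pushed to turn it counter-clockwise; origin on the turret's axis at deck height
- tab_right: the other half of the tab's thickness, on the counter-clockwise side, carrying the face pushed to turn it clockwise; origin on the turret's axis at deck height
- mark_green: flat green enamel dot, 22 mm across and 2 mm thick, on the deck of the filter unit, 125 mm from the turret's axis; origin at the dot's centre, on the deck. The four dots change places from run to run among the places where the turret's angle reads -1.4, -0.65, 0.65 and 1.4 rad. This is the one to point at
- mark_red: flat red enamel dot, 22 mm across and 2 mm thick, on the deck of the filter unit, 125 mm from the turret's axis; origin at the dot's centre, on the deck. The four dots change places from run to run among the places where the turret's angle reads -1.4, -0.65, 0.65 and 1.4 rad
- mark_blue: flat blue enamel dot, 22 mm across and 2 mm thick, on the deck of the filter unit, 125 mm from the turret's axis; origin at the dot's centre, on the deck. The four dots change places from run to run among the places where the turret's angle reads -1.4, -0.65, 0.65 and 1.4 rad
- mark_yellow: flat yellow enamel dot, 22 mm across and 2 mm thick, on the deck of the filter unit, 125 mm from the turret's axis; origin at the dot's centre, on the deck. The four dots change places from run to run among the places where the turret's angle reads -1.4, -0.65, 0.65 and 1.4 rad
- control_box: small cream control box fixed to the bench to the left or right of the unit, 110 x 85 x 40 mm, origin at the centre of its underside; carries the shutter button
- shutter (a joint): travel of the red shutter button in m: 0 out, 0.006 fully in; a spring returns it (fully in takes 4 N)
- shutter_top (a point): centre of the top of the red round shutter button (28 mm across) in its black housing; pressed straight down
- objective_a: loose chrome objective lens with a yellow band, standing, 27 mm across, 47 mm tall; origin at the centre of its foot; leave alone
- objective_b: loose chrome objective lens with a red band, the same size; leave alone
- slide_box: blue slide box, 130 x 85 x 28 mm, origin at the centre of its underside; leave alone
- oil_bottle: small amber bottle, 28 mm across, 62 mm tall, origin at its foot; leave alone
- dish: glass dish, 90 mm across, 16 mm tall, origin at its foot; leave alone
- lens_brush: brush lying flat, 130 mm long; leave alone

How it is judged:
By the outcome, as a careful person would: the job done as asked, in the order asked, and still so for the second after the job is handed in, with the robot touching nothing.
It also fails if it takes over 51 s, if anything falls off the work surface, if the arm or the gripper's body presses on something with over 40 N, if the wrist force passes 120 N, or if a joint passes its speed limit or range.

ROBOT

A 6-joint arm with a two-finger parallel gripper is mounted at the origin on the work surface. World frame = base frame: x ahead of the robot, y to its left, z up, the work surface at z = 0. Lengths are in m, angles in degrees, forces in N, time in s.
With the tool pointing down it reaches from about 0.375 to 0.975 m from the base axis. Payload 3.8 kg.
Tool frame: the origin (TCP) lies at the very end of the fingers, on their centre line; the grasp point (between the pads) lies robot.grip_point_offset behind it (robot.grip_point_offset is the distance from the TCP to the grasp point, in m); z points along the fingers, y is the line along which they close (so a half turn about z gives the same grasp; the last joint's range is limited). The gripper opens to 88 mm and grips with 3 to 60 N. Pads are 18 mm wide; open, the fingers measure 123 mm over their backs; the gripper's body (75 mm by 187 mm) begins 45 mm behind the grasp point.
Start: joints at [66.984, 15.12, 91.902, -0, 72.978, -2.114], TCP at [0.241, 0.631, 0.239] pointing down, gripper open.
Joint ranges: [-150.88, 150.88], [-54.13, 125.18], [17.81, 147.31], [-75.09, 255.09], [0, 152.58], [-146.25, 146.25]. Speed limits (degrees/s): [147.25, 147.25, 180, 180, 180, 180].

INTERFACE

Orientations are given as [roll, pitch, yaw] about the fixed x, y, z axes, in that order (R = Rz(yaw) Ry(pitch) Rx(roll)).
In Python, from rig import robot, grab_frame, camera_model, look_for, trace, pinpoint gives the robot as it stands.
- The arm moves only by the tool arm_command, never from a script. Its argument "deltas" is one flat list of numbers, 7 for each row, row after row: the shift along the tool's x, y, z in cm, then the turn, a rotation vector about the tool's x, y, z in degrees, then the closure in counts, from 0 (fully open) to 255 (shut). In form: [dx, dy, dz, rx, ry, rz, grip, dx, dy, dz, rx, ry, rz, grip, ...]. A call has 1 to 10 rows; each row shifts and turns the commanded pose from where the row before left it, along the tool's axes as they then stand; what a row does not reach is not made up. A row lasts 1/12 s, in which the tool goes at most 41.7 mm and 7.16 degrees, less where a joint would pass 70% of its speed; a pose out of reach is approached as far as the arm can. A call is refused whole if a number of a shift passes 4.17 or a number of a turn 7.16, either way. A call with a gripper value outside its range is refused whole. The fingers move at their own pace and stop on an object; the grip force is fixed at half the most. Time passes only in rows, so rows that do not move let the fingers close. It gives the time, the measured TCP pose, the force, the opening and the grip force at its end, in the units of the state.
- robot.sense(): the state, without advancing time (a new reading comes with each control period).
- grab_frame(name): name is "scene" or "top"; returns (picture, depth): 420x560x3 uint8, red, green, blue; 420x560 float32, m along the optical axis (not along the pixel's ray), 0 where there is no reading.
- camera_model(name): a dict with "intrinsics" (3x3 intrinsics, pixels), "position" and "rotation" of the camera in the world. Camera axes: x right, y up, looking along -z (the intrinsics and any distortion apply to the point x, -y, -z); pixel columns grow to the right and rows downward; lengths in m; the calibration is good to about 2 mm. A picture is of the moment at which its call begins. camera_model takes no time and is no camera call.
- robot.finish_job(): hands the job in; it is judged then, once.
Trained networks look in the newest picture that a camera, given by its name, has taken for a name from the list of things; names that differ only in an ending like _2 or _b are one class to them, and where a whole thing is asked for, a point or a joint stands for the part that bears it (a point fixed in the world has none). Each returns a list of dicts, best first, with "score" (0 to 1); they miss things now and then, are a little off and sometimes report something else, mostly with a low value. They report only what shows in the picture. A call takes as long as a camera call.
- look_for(camera, name): "bbox" ([left, top, width, height] in pixels, round what is visible of it).
- trace(camera, name): "pixels" (420x560 bool, what is visible of it) and "bbox" ([left, top, width, height] in pixels, round what is visible of it).
- pinpoint(camera, name): "uv" ([column, row] in pixels: a listed point, or the origin of a listed thing).
The state is a dict: "t": time; "qpos": joint angles; "dq": joint speeds; "joint_efforts": joint torques, N m; "tcp_pos": TCP position; "tcp_rot": TCP orientation; "force": force on the tool from outside, world axes, zero at the start; "moment": the same for the moment, N m; "grip_width": opening from 0.0 (shut) to 1.0 (fully open); "gripper_force": force on a finger pad.
Only numpy, scipy, OpenCV 4.12 (cv2) and the standard library are available. Lean on these libraries where they do the work, as an engineer would, in place of code of your own. Each camera call takes 0.05 s, during which the arm holds its last target. There are 200 camera calls.

## Working session

There is one attempt and no reset: what is moved stays moved. The work goes in short steps, Python scripts to look and compute and a tool call to move; the robot and the scene stay as the last step left them, time stands still between calls to the robot, and variables do not carry over. Pictures are saved under pics/ and viewed, at most 10 in all, crops included, and the job is handed in when it is done.

Besides the shell and the picture viewer there is one more tool, called after "Request:" in YAML: its name, and indented under it one key for each argument. arm_command: Moves the arm, as the interface text tells. Its arguments: {"type":"object","properties":{"deltas":{"type":"array","items":{"type":"number"}}},"required":["deltas"]}

```bash
ls; mkdir -p pics; cat > h.py <<'E'
import numpy as np, cv2
from rig import robot, grab_frame, camera_model, look_for, trace, pinpoint
def ray(cam,uv):
    m=camera_model(cam);K=np.array(m["intrinsics"]);R=np.array(m["rotation"]);p=np.array(m["position"])
    d=np.linalg.inv(K)@[uv[0],uv[1],1];return p,R@(d*[1,-1,-1])
def onz(cam,uv,z):
    p,d=ray(cam,uv);return p+d*(z-p[2])/d[2]
def atdepth(cam,uv,D):
    p,d=ray(cam,uv);return p+d*D
def best(f,cam,n):
    r=f(cam,n);return r[0] if r else None
E
python3 - <<'E'
from h import *
print(camera_model("top"),camera_model("scene"))
fs={}
for c in("top","scene"):
    im,D=grab_frame(c);fs[c]=D
    cv2.imwrite(f"pics/{c}0.png",im[:,:,::-1])
H=dict(turret_axis=.06,tab_mid=.077,pointer=.06,mark_green=.06,mark_red=.06,mark_blue=.06,mark_yellow=.06,control_box=0,shutter_top=.05,unit=0)
for n,z in H.items():
    for c in("top","scene"):
        r=pinpoint(c,n)
        for q in r[:1]:
            u=q["uv"];d=fs[c][int(min(u[1],419)),int(min(u[0],559))]
            print(n,c,round(q["score"],2),np.round(u,1),"onz",np.round(onz(c,u,z),4),"depth",np.round(atdepth(c,u,d),4))
print(robot.sense())
print(robot.grip_point_offset)
E
```

```text
pics
{'intrinsics': array([[394.24303651,   0.        , 276.57448475],
       [  0.        , 394.24303651, 207.60831184],
       [  0.        ,   0.        ,   1.        ]]), 'position': array([0.4131132 , 0.00367563, 0.92322733]), 'rotation': array([  7.55607751,  -1.03701109, -89.60291978])} {'intrinsics': array([[471.25494196,   0.        , 281.47936854],
       [  0.        , 471.25494196, 212.70089025],
       [  0.        ,   0.        ,   1.        ]]), 'position': array([0.99428775, 0.56688513, 0.73703334]), 'rotation': array([4.84531138e+01, 2.55666728e-02, 1.39818829e+02])}Traceback (most recent call last):
  File "<stdin>", line 13, in <module>
  File "h.py", line 7, in onz
    p,d=ray(cam,uv);return p+d*(z-p[2])/d[2]
                                        ~^^^
IndexError: invalid index to scalar variable.
```

```bash
sed -i 's/R=np.array(m\["rotation"\])/R=Rot.from_euler("xyz",m["rotation"],degrees=True).as_matrix()/; 1a from scipy.spatial.transform import Rotation as Rot' h.py
cat > look.py <<'E'
from h import *
import sys
tag=sys.argv[1];names=sys.argv[2:]
fs={}
for c in("top","scene"):
    im,D=grab_frame(c);fs[c]=D
    cv2.imwrite(f"pics/{c}{tag}.png",im[:,:,::-1]); np.save(f"pics/{c}{tag}.npy",D)
H=dict(turret_axis=.06,tab_mid=.077,pointer=.06,mark_green=.062,mark_red=.062,mark_blue=.062,mark_yellow=.062,control_box=0,shutter_top=.05,unit=0)
for n in names or H:
    z=H.get(n,0)
    for c in("top","scene"):
        for q in pinpoint(c,n)[:1]:
            u=q["uv"];d=fs[c][int(min(u[1],419)),int(min(u[0],559))]
            print(n,c,round(q["score"],2),np.round(u,1),"onz",np.round(onz(c,u,z),4),"depth",np.round(atdepth(c,u,d),4))
s=robot.sense();print({k:np.round(s[k],4) for k in("t","tcp_pos","tcp_rot","force","grip_width")},robot.grip_point_offset)
E
python3 look.py 0
```

```text
turret_axis top 0.94 [248.5 169.5] onz [0.6131 0.0522 0.06  ] depth [0.608  0.051  0.0818]
turret_axis scene 0.61 [260.8 252.3] onz [0.6091 0.0468 0.06  ] depth [0.6182 0.0592 0.076 ]
tab_mid top 0.69 [232.7 205.3] onz [0.5296 0.0841 0.077 ] depth [0.5283 0.0832 0.0868]
tab_mid scene 0.94 [302.7 239.9] onz [0.5343 0.0869 0.077 ] depth [0.5375 0.0903 0.0816]
pointer top 0.79 [224.5 219.1] onz [0.5012 0.103  0.06  ] depth [0.5012 0.103  0.0599]
pointer scene 0.92 [317.9 242.6] onz [0.5042 0.1001 0.06  ] depth [0.5051 0.101  0.0613]
mark_green top 0.74 [338.1 280.8] onz [ 0.3695 -0.145   0.062 ] depth [ 0.3684 -0.1485  0.0414]
mark_green scene 0.5 [321.4 257.2] onz [0.528  0.1351 0.062 ] depth [0.5288 0.1358 0.0631]
mark_red top 0.45 [274.1 219.9] onz [ 0.5002 -0.0059  0.062 ] depth [ 0.5004 -0.0059  0.0602]
mark_red scene 0.42 [283.6 213.3] onz [ 0.5008 -0.0108  0.062 ] depth [ 0.5023 -0.009   0.0641]
mark_blue top 0.62 [197.2 168.1] onz [0.6145 0.1662 0.062 ] depth [0.6153 0.1668 0.0588]
mark_blue scene 0.62 [301.8 293.5] onz [0.6172 0.1769 0.062 ] depth [0.618  0.1777 0.0634]
mark_ye
[... 244 characters left out ...]
.    ] depth [0.5386 0.3552 0.0398]
control_box scene 0.9 [409.6 363.8] onz [0.543  0.3758 0.    ] depth [0.568  0.3864 0.0407]
shutter_top top 0.45 [104.8 193.1] onz [0.5581 0.3716 0.05  ] depth [0.5562 0.3669 0.0612]
shutter_top scene 0.57 [412.1 345.9] onz [0.544  0.3706 0.05  ] depth [0.5529 0.3744 0.0635]
unit top 0.83 [254.2 176.5] onz [0.6101 0.0417 0.    ] depth [0.5944 0.0387 0.0734]
unit scene 0.94 [261.5 273.9] onz [0.6118 0.0497 0.    ] depth [0.6497 0.101  0.073 ]
{'t': np.float64(1.25), 'tcp_pos': array([0.2408, 0.6306, 0.2387]), 'tcp_rot': array([ 1.799948e+02, -6.000000e-04,  1.590983e+02]), 'force': array([ 1.0034, -0.2691, -0.7394]), 'grip_width': np.float64(0.9974)} 0.0187
```

View pics/top0.png

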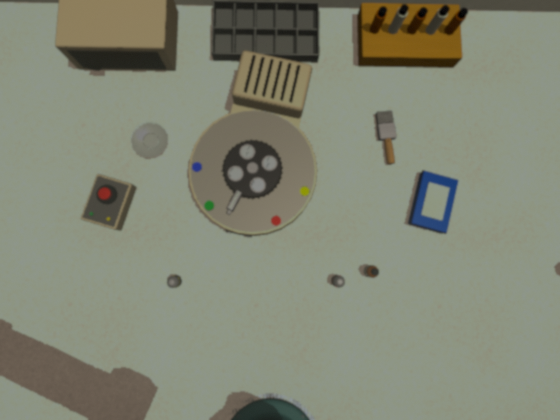

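View pics/scene0.png

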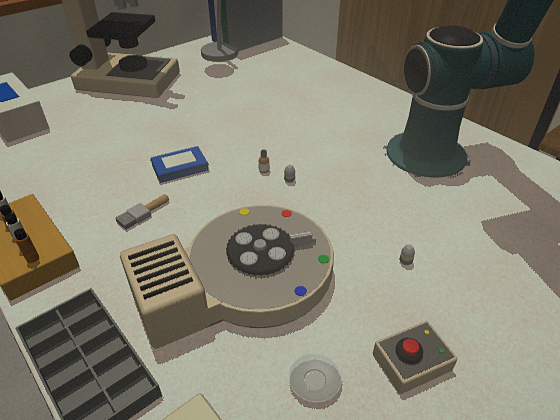

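```bash
cat > meas.py <<'E'
from h import *
import sys
from scipy.optimize import least_squares
tag=sys.argv[1]
P={}
for c in("top","scene"):
    im=cv2.imread(f"pics/{c}{tag}.png");D=np.load(f"pics/{c}{tag}.npy")
    hsv=cv2.cvtColor(im,cv2.COLOR_BGR2HSV);h,s,v=cv2.split(hsv)
    vv,uu=np.mgrid[:420,:560]
    g=dict(green=((h>45)&(h<80),{"top":(209,205),"scene":(323,259)}),blue=((h>100)&(h<130),{"top":(197,167),"scene":(301,291)}),
      red=((h<6)|(h>172),{"top":(276,220),"scene":(287,213)}),yellow=((h>24)&(h<34),{"top":(304,191),"scene":(244,211)}))
    for n,(m,q) in g.items():
        m=m&(s>130)&(np.hypot(uu-q[c][0],vv-q[c][1])<11)
        if m.sum()<8: print(n,c,"few");continue
        u=(uu[m].mean(),vv[m].mean());w=onz(c,u,.062);P[n,c]=w
        print(n,c,m.sum(),np.round(u,1),np.round(w,4))
    m=((h<6)|(h>172))&(s>130)&(np.hypot(uu-(105 if c=="top" else 411),vv-(193 if c=="top" else 346))<12)
    pts=np.array([atdepth(c,(a,b),D[b,a]) for b,a in zip(vv[m],uu[m])])
    top=pts[pts[:,2]>np.percentile(pts[:,2],60)-.004]
    print("button",c,m.sum(),(uu[m].mean(),vv[m].mean()),"z pct",np.percentile(pts[:,2],[10,50,90,99]).round(4),"mean top",top.mean(0).round(4),"onz",onz(c,(uu[m].mean(),vv[m].mean()),np.percentile(pts[:,2],80)).round(4))
ang=[-1.4,-.65,.65,1.4]; order=["yellow","red","green","blue"]
# turret angle CCW: yellow..blue decide sign by fit
for cs in (("top",),("scene",),("top","scene")):
  for od in (order[::-1],):
    K=[k for k in P if k[1] in cs]
    def f(x):
        return np.concatenate([x[:2]-125e-3*np.array([np.cos(x[2]+ang[od.index(k[0])]),np.sin(x[2]+ang[od.index(k[0])])])-P[k][:2] for k in K])
    r=least_squares(f,[.61,.05,0]);print(cs,"axis",r.x[:2].round(4),"yaw deg",np.degrees(r.x[2]).round(2),"rms mm",1e3*np.sqrt(np.mean(r.fun**2)))
    gi=ang[od.index("green")];a=r.x[2]+gi;print(" green turret angle",gi,"world dir deg",np.degrees(a)+180)
# tab: depth points above deck+23mm..33mm at radius 70..104
ax=r.x[:2]
for c in("top","scene"):
    D=np.load(f"pics/{c}{tag}.npy");p,_=ray(c,(0,0))
    pts=[]
    for b in range(150,300):
        for a in range(180,360):
            if D[b,a]>0:
                w=atdepth(c,(a,b),D[b,a]);q=w[:2]-ax;rr=np.hypot(*q)
                if .072<rr<.103 and w[2]>.0835 and w[2]<.096: pts.append([*q,w[2]])
    pts=np.array(pts)
    if len(pts): print("tab",c,len(pts),pts[:,2].mean().round(4),"dir deg",np.degrees(np.arctan2(pts[:,1].mean(),pts[:,0].mean())).round(2),"r",np.hypot(*pts[:,:2].mean(0)))
E
python3 meas.py 0
```

```text
green top 53 [208.6 205.2] [0.5315 0.1384 0.062 ]
blue top 52 [196.5 166.5] [0.6181 0.1678 0.062 ]
red top 63 [275.8 220.2] [ 0.4996 -0.0095  0.062 ]
yellow top 65 [304.1 190.8] [ 0.5657 -0.072   0.062 ]
button top 138 (np.float64(104.02173913043478), np.float64(193.1231884057971)) z pct [0.0563 0.0598 0.0619 0.0633] mean top [0.557  0.3691 0.0601] onz [0.5562 0.3686 0.0613]
green scene 69 [323.  258.7] [0.5283 0.1399 0.062 ]
blue scene 85 [300.3 290.6] [0.6148 0.1701 0.062 ]
red scene 58 [286.1 212.9] [ 0.496  -0.0083  0.062 ]
yellow scene 54 [243.9 211.1] [ 0.5621 -0.0718  0.062 ]
button scene 211 (np.float64(410.3744075829384), np.float64(346.53554502369667)) z pct [0.0605 0.0637 0.0653 0.0663] mean top [0.5551 0.3727 0.0638] onz [0.5568 0.3737 0.0648]
('top',) axis [0.6127 0.0433] yaw deg -12.28 rms mm 0.25240387298929196
 green turret angle -0.65 world dir deg 130.4788833290316
('scene',) axis [0.6093 0.0446] yaw deg -12.3 rms mm 0.3224461282652979
 green turret angle -0.65 world dir deg 130.45513186446067
('top', 'scene') axis [0.611 0.044] yaw deg -12.29 rms mm 1.327168981387816
 green turret angle -0.65 world dir deg 130.4669721505087Traceback (most recent call last):
  File "meas.py", line 38, in <module>
    w=atdepth(c,(a,b),D[b,a]);q=w[:2]-ax;rr=np.hypot(*q)
  File "h.py", line 10, in atdepth
    p,d=ray(cam,uv);return p+d*D
        ~~~^^^^^^^^
  File "h.py", line 5, in ray
    m=camera_model(cam);K=np.array(m["intrinsics"]);R=Rot.from_euler("xyz",m["rotation"],degrees=True).as_matrix();p=np.array(m["position"])
ValueError: time passes only in moves, steps and waits
```

```bash
sed -i '1i from functools import lru_cache' h.py; sed -i 's/^def ray/_cm=camera_model\ncamera_model=lru_cache(None)(lambda c:_cm(c))\ndef ray/' h.py
python3 - <<'E'
s=open('meas.py').read()
i=s.index("# tab:")
s=s[:i]+'''# tab, per-camera axis: depth points on the tab's top and its horizontal footprint line
from itertools import product
AX={"top":(.6127,.0433),"scene":(.6093,.0446)}
for c in("top","scene"):
    D=np.load(f"pics/{c}{tag}.npy");dz=0 
    W=np.array([[*atdepth(c,(a,b),D[b,a]),a,b] for b in range(150,300) for a in range(180,360)])
    q=W[:,:2]-AX[c];rr=np.hypot(*q.T)
    deck=np.median(W[(rr>.08)&(rr<.12),2]);m=(rr>.068)&(rr<.115)&(W[:,2]>deck+.021)&(W[:,2]<deck+.04)
    t=W[m];e=q[m].mean(0);print("tab",c,m.sum(),"deck",deck.round(4),"z",t[:,2].mean().round(4),"centroid",e.round(4)+AX[c],"px",t[:,3:].mean(0).round(1),"dir",np.degrees(np.arctan2(e[1],e[0])).round(2),"r",np.hypot(*e).round(4))
    # refined: top surface at known height .09 via pixel rays
    w=onz(c,t[:,3:].mean(0),.09)[:2]-AX[c];print("   ray dir",np.degrees(np.arctan2(w[1],w[0])).round(2),np.hypot(*w).round(4))
'''
open('meas.py','w').write(s)
E
python3 meas.py 0 | grep -A1 tab
python3 - <<'E'
import cv2
o=[]
for c,(x,y) in dict(top=(185,130),scene=(225,195)).items():
    im=cv2.imread(f'pics/{c}0.png')[y:y+110,x:x+130];o.append(cv2.resize(im,(390,330),interpolation=cv2.INTER_CUBIC))
cv2.imwrite('pics/crop0.png',cv2.hconcat(o))
E
```

```text
tab top 99 deck 0.0589 z 0.088 centroid [0.536  0.0824] px [233.1 201.7] dir 152.99 r 0.0861
   ray dir 153.19 0.0863
tab scene 128 deck 0.0622 z 0.0898 centroid [0.5342 0.0865] px [302.8 235.1] dir 150.88 r 0.086
   ray dir 150.73 0.0859
```

View pics/crop0.png

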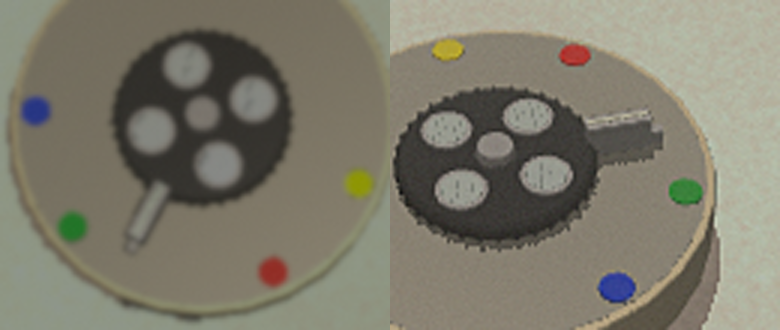

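The tab points at about 153° in the world frame and green lies at 130.5°, so it needs about 22.6° clockwise. The crop shows the tab between red and green. I'll close the fingers, turn the tool square to the green direction, and approach from the counter-clockwise side.

Request:
arm_command:
  deltas: [0,0,0,0,0,7.15,255,0,0,0,0,0,7.15,255,0,0,0,0,0,7.15,255,0,0,0,0,0,7.15,255,-3.74,-1.09,0,0,0,0,255,-3.74,-1.09,0,0,0,0,255,-3.74,-1.09,0,0,0,0,255,-3.74,-1.09,0,0,0,0,255,-3.74,-1.09,0,0,0,0,255,-3.74,-1.09,0,0,0,0,255]

```text
t: 2.08
tcp_pos: [0.3372, 0.4159, 0.2389]
tcp_rot: [180.0, 0.0, 130.5]
force: [-0.2, 0.5, -0.1]
grip_width: 0.268
gripper_force: 0.0
```

Request:
arm_command:
  deltas: [-3.74,-1.09,0,0,0,0,255,-3.74,-1.09,0,0,0,0,255,-3.74,-1.09,0,0,0,0,255,-3.74,-1.09,0,0,0,0,255,-3.74,-1.09,0,0,0,0,255,-3.74,-1.09,0,0,0,0,255,-3.74,-1.09,0,0,0,0,255,-3.74,-1.09,0,0,0,0,255,-3.74,-1.09,0,0,0,0,255,-3.74,-1.09,0,0,0,0,255]

```text
t: 2.92
tcp_pos: [0.4973, 0.0604, 0.2392]
tcp_rot: [179.9, 0.0, 130.5]
force: [0.8, 0.7, 0.2]
grip_width: 0.006
gripper_force: 0.0
```

Request:
arm_command:
  deltas: [0,0,4,0,0,0,255,0,0,4,0,0,0,255,0,0,4,0,0,0,255,0,0,2.5,0,0,0,255,0,0,1.5,0,0,0,255,0,0,0.6,0,0,0,255,0,0,0,0,0,0,255]

```text
t: 3.5
tcp_pos: [0.4955, 0.0621, 0.0711]
tcp_rot: [-179.8, -0.1, 130.5]
force: [0.3, 0.3, -0.4]
grip_width: 0.004
gripper_force: 0.0
```

```bash
python3 look.py 1 tab_mid pointer; python3 -c "
import cv2
o=[]
for c,(x,y) in dict(top=(185,130),scene=(225,165)).items():
    im=cv2.imread(f'pics/{c}1.png')[y:y+110,x:x+130];o.append(cv2.resize(im,(390,330),interpolation=cv2.INTER_CUBIC))
cv2.imwrite('pics/crop1.png',cv2.hconcat(o))"
```

```text
tab_mid scene 0.74 [305.5 239.2] onz [0.5287 0.0891 0.077 ] depth [0.5319 0.0923 0.0815]
pointer scene 0.85 [320.6 244. ] onz [0.5027 0.1065 0.06  ] depth [0.503  0.1068 0.0604]
{'t': np.float64(3.8), 'tcp_pos': array([0.4982, 0.0625, 0.0744]), 'tcp_rot': array([1.798487e+02, 1.118000e-01, 1.305075e+02]), 'force': array([-0.301 ,  0.3847,  0.8412]), 'grip_width': np.float64(0.0109)} 0.0187
```

View pics/crop1.png

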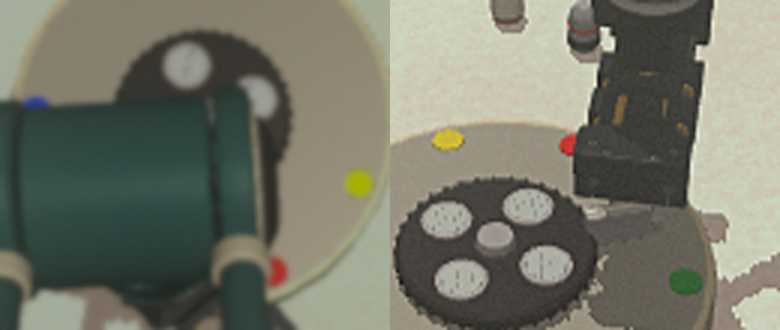

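Request:
arm_command:
  deltas: [0,0.6,0,0,0,0,255,0,0.6,0,0,0,0,255,0,0.5,0,0,0,0,255,0,0.5,0,0,0,0,255,0,0.5,0,0,0,0,255,0,0.5,0,0,0,0,255,0,0.5,0,0,0,0,255,0,0.4,0,0,0,0,255,0,0.3,0,0,0,0,255,0,0.2,0,0,0,0,255]

```text
t: 4.63
tcp_pos: [0.5321, 0.0925, 0.0726]
tcp_rot: [-180.0, -0.0, 130.5]
force: [-1.9, -0.7, 0.4]
grip_width: 0.005
gripper_force: 0.7
```

Request:
arm_command:
  deltas: [0,0,0,0,0,0,255,0,0,0,0,0,0,255]

```text
t: 4.8
tcp_pos: [0.5322, 0.0922, 0.0728]
tcp_rot: [180.0, 0.0, 130.5]
force: [-0.1, 0.1, 0.2]
grip_width: 0.002
gripper_force: 0.1
```

```bash
python3 look.py 2 tab_mid pointer; python3 meas.py 2 | grep -A1 -e tab -e green
```

```text
tab_mid scene 0.72 [305.5 248.3] onz [0.5457 0.1076 0.077 ] depth [0.5907 0.1537 0.1433]
pointer scene 0.9 [320.3 256.3] onz [0.5266 0.1307 0.06  ] depth [0.5287 0.1326 0.063 ]
{'t': np.float64(5.1), 'tcp_pos': array([0.532 , 0.0921, 0.0729]), 'tcp_rot': array([1.799666e+02, 2.100000e-02, 1.304886e+02]), 'force': array([0.1322, 1.0109, 0.5097]), 'grip_width': np.float64(0.0051)} 0.0187
green top few
blue top few
--
green scene few
blue scene 61 [300.1 290.6] [0.6152 0.1699 0.062 ]
--
 green turret angle -0.65 world dir deg 130.6462970691027
('scene',) axis [0.61   0.0441] yaw deg -12.06 rms mm 0.8676847392766613
 green turret angle -0.65 world dir deg 130.69913538183218
('top', 'scene') axis [0.6108 0.0443] yaw deg -11.81 rms mm 1.0634225901473477
 green turret angle -0.65 world dir deg 130.94691020608988
tab top 1 deck 0.4361 z 0.4578 centroid [0.5362 0.0428] px [238. 157.] dir -179.6 r 0.0765
   ray dir 55.56 0.0368
tab scene 0 deck 0.0633 z nan centroid [nan nan] px [nan nan] dir nan r nan
   ray dir nan nanmeas.py:38: RuntimeWarning: Mean of empty slice.
  t=W[m];e=q[m].mean(0);print("tab",c,m.sum(),"deck",deck.round(4),"z",t[:,2].mean().round(4),"centroid",e.round(4)+AX[c],"px",t[:,3:].mean(0).round(1),"dir",np.degrees(np.arctan2(e[1],e[0])).round(2),"r",np.hypot(*e).round(4))
  ret = um.true_divide(
  ret = ret.dtype.type(ret / rcount)
meas.py:40: RuntimeWarning: Mean of empty slice.
  w=onz(c,t[:,3:].mean(0),.09)[:2]-AX[c];print("   ray dir",np.degrees(np.arctan2(w[1],w[0])).round(2),np.hypot(*w).round(4))
```

Request:
arm_command:
  deltas: [0,0.15,0,0,0,0,255,0,0.15,0,0,0,0,255,0,0.1,0,0,0,0,255,0,0,0,0,0,0,255,0,0,0,0,0,0,255]

```text
t: 5.52
tcp_pos: [0.5347, 0.0948, 0.0726]
tcp_rot: [-180.0, -0.0, 130.5]
force: [-1.6, -0.0, 0.5]
grip_width: 0.004
gripper_force: 0.5
```

Request:
arm_command:
  deltas: [0,-1,0,0,0,0,255,0,-1,0,0,0,0,255,0,-0.5,-1,0,0,0,255,0,0,-4,0,0,0,255,0,0,-4,0,0,0,255,0,0,-4,0,0,0,255,0,0,-3,0,0,0,255]

```text
t: 6.1
tcp_pos: [0.5162, 0.0781, 0.2371]
tcp_rot: [179.8, 0.1, 130.5]
force: [0.8, 0.8, 0.7]
grip_width: 0.004
gripper_force: 0.0
```

Request:
arm_command:
  deltas: [2.44,2.84,0,0,0,0,255,2.44,2.84,0,0,0,0,255,2.44,2.84,0,0,0,0,255,2.44,2.84,0,0,0,0,255,2.44,2.84,0,0,0,0,255,2.44,2.84,0,0,0,0,255,2.44,2.84,0,0,0,0,255,2.44,2.84,0,0,0,0,255,0,0,0,0,0,0,255]

```text
t: 6.85
tcp_pos: [0.5618, 0.38, 0.2331]
tcp_rot: [179.8, -0.1, 130.7]
force: [0.4, 0.2, 0.7]
grip_width: 0.002
gripper_force: 0.0
```

```bash
python3 look.py 3 tab_mid pointer; python3 meas.py 3 | grep -v button; python3 -c "
import cv2
o=[]
for c,(x,y) in dict(top=(185,130),scene=(225,195)).items():
    im=cv2.imread(f'pics/{c}3.png')[y:y+110,x:x+130];o.append(cv2.resize(im,(390,330),interpolation=cv2.INTER_CUBIC))
cv2.imwrite('pics/crop3.png',cv2.hconcat(o))"
```

```text
tab_mid top 0.83 [220.4 197. ] onz [0.5475 0.1111 0.077 ] depth [0.5456 0.1095 0.0892]
tab_mid scene 0.73 [305.3 250. ] onz [0.549  0.1108 0.077 ] depth [0.5508 0.1126 0.0796]
pointer top 0.85 [210.5 209.3] onz [0.5226 0.1343 0.06  ] depth [0.5225 0.1342 0.0608]
pointer scene 0.82 [321.1 258.1] onz [0.5288 0.1351 0.06  ] depth [0.5317 0.1379 0.0643]
{'t': np.float64(7.15), 'tcp_pos': array([0.5618, 0.3728, 0.2332]), 'tcp_rot': array([-1.799949e+02,  1.820000e-02,  1.304120e+02]), 'force': array([-0.1228,  0.1812, -0.2615]), 'grip_width': np.float64(0.0043)} 0.0187
green top 52 [208.7 205.1] [0.5316 0.1382 0.062 ]
blue top 52 [196.5 166.5] [0.6181 0.1678 0.062 ]
red top 62 [275.7 220.1] [ 0.4997 -0.0095  0.062 ]
yellow top 66 [304.1 190.9] [ 0.5655 -0.072   0.062 ]
green scene 65 [323.2 258.6] [0.528 0.14  0.062]
blue scene 86 [300.2 290.5] [0.6148 0.1699 0.062 ]
red scene 57 [286.1 212.9] [ 0.4959 -0.0082  0.062 ]
yellow scene 55 [243.8 211.2] [ 0.5623 -0.0718  0.062 ]
('top',) axis [0.6127 0.0433] yaw deg -12.3 rms mm 0.2676829410144587
 green turret angle -0.65 world dir deg 130.45747904014914
('scene',) axis [0.6092 0.0447] yaw deg -12.28 rms mm 0.26987403781233615
 green turret angle -0.65 world dir deg 130.4804721792391
('top', 'scene') axis [0.611 0.044] yaw deg -12.29 rms mm 1.3586553776398689
 green turret angle -0.65 world dir deg 130.4690104681896
tab top 104 deck 0.059 z 0.0878 centroid [0.554  0.1058] px [222.3 193.3] dir 133.19 r 0.0858
   ray dir 133.49 0.0859
tab scene 138 deck 0.0623 z 0.09 centroid [0.5531 0.1092] px [303.4 245.8] dir 131.05 r 0.0856
   ray dir 131.01 0.0856
```

View pics/crop3.png

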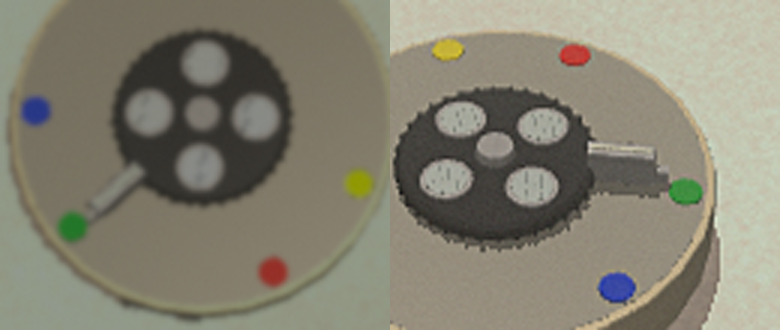

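```bash
cat > tab.py <<'E'
from h import *
import sys
from scipy.optimize import least_squares, minimize
# fit the tab angle by maximising agreement of its projected top-face (12x44 mm at z=.09) with brightness contrast
AX={"top":(.6127,.0433),"scene":(.6093,.0446)}
def proj(c,X):
    m=camera_model(c);R=Rot.from_euler("xyz",m["rotation"],degrees=True).as_matrix();q=(X-m["position"])@R*[1,-1,-1]
    u=q@np.array(m["intrinsics"]).T;return u[:,:2]/u[:,2:]
for tag in sys.argv[1:]:
  for c in AX:
    D=np.load(f"pics/{c}{tag}.npy");g=cv2.cvtColor(cv2.imread(f"pics/{c}{tag}.png"),cv2.COLOR_BGR2GRAY).astype(np.float32)
    ax=np.array(AX[c])
    for lo in (.024,.027):
      W=np.array([[*atdepth(c,(a,b),D[b,a]),a,b] for b in range(150,300) for a in range(180,360)])
      r=np.hypot(*(W[:,:2]-ax).T);deck=np.median(W[(r>.08)&(r<.12),2])
      m=(r>.068)&(r<.106)&(W[:,2]>deck+lo)&(W[:,2]<deck+.04);e=(W[m,:2]-ax).mean(0)
      print(tag,c,lo,m.sum(),"depth dir",np.degrees(np.arctan2(e[1],e[0])).round(2))
    # tangential brightness profile at tab top height
    s=np.arange(-.016,.0161,.001);rr=np.arange(.070,.102,.002)
    best=[]
    for a in np.arange(120,165,.25):
        er=np.array([np.cos(np.radians(a)),np.sin(np.radians(a))]);et=np.array([er[1],-er[0]])
        P=np.array([[*(ax+r*er+t*et),.09] for t in s for r in rr]);u=proj(c,P).astype(np.float32)
        v=cv2.remap(g,u[:,0].reshape(len(s),-1),u[:,1].reshape(len(s),-1),cv2.INTER_LINEAR).mean(1)
        best.append((v[np.abs(s)<.005].mean(),a,v))
    b=sorted(best,key=lambda x:-x[0])[0];A=np.array([(x[1],x[0]) for x in best]);k=np.abs(A[:,0]-b[1])<6;w=A[k,1]-A[k,1].min()
    print("  brightness peak",b[1],"weighted",((A[k,0]*w**2).sum()/(w**2).sum()).round(2),b[2][::4].round())
E
python3 tab.py 0 3
```

```text
0 top 0.024 96 depth dir 152.89
0 top 0.027 90 depth dir 152.87
  brightness peak 152.75 weighted 152.37 [116. 107.  86. 118. 131. 112.  97. 113. 115.]
0 scene 0.024 107 depth dir 151.31
0 scene 0.027 87 depth dir 151.75
  brightness peak 153.25 weighted 154.42 [128. 128. 125. 143. 143. 135.  83.  78.  81.]
3 top 0.024 100 depth dir 133.05
3 top 0.027 93 depth dir 132.96
  brightness peak 132.25 weighted 131.21 [115.  92.  88. 122. 128. 114. 113. 115. 115.]
3 scene 0.024 118 depth dir 131.44
3 scene 0.027 96 depth dir 132.0
  brightness peak 133.25 weighted 134.38 [140. 140. 137. 157. 156. 149.  91.  85.  88.]
```

The tab is about 2° short: it points at 132.5° and green is at 130.5°. I'll go back and push it a little further.

Request:
arm_command:
  deltas: [-2.44,-2.84,0,0,0,0,255,-2.44,-2.84,0,0,0,0,255,-2.44,-2.84,0,0,0,0,255,-2.44,-2.84,0,0,0,0,255,-2.44,-2.84,0,0,0,0,255,-2.44,-2.84,0,0,0,0,255,-2.44,-2.84,0,0,0,0,255,-2.44,-2.84,0,0,0,0,255,0,0,0,0,0,0,255]

```text
t: 7.9
tcp_pos: [0.5141, 0.072, 0.2331]
tcp_rot: [-179.9, 0.1, 130.1]
force: [0.7, 0.1, 0.4]
grip_width: 0.003
gripper_force: 0.0
```

Request:
arm_command:
  deltas: [0,0,4,0,0,0,255,0,0,4,0,0,0,255,0,0,4,0,0,0,255,0,0,2.5,0,0,0,255,0,0,1.5,0,0,0,255,0,0,0,0,0,0,255,0,0,0,0,0,0,255]

```text
t: 8.48
tcp_pos: [0.5149, 0.078, 0.0723]
tcp_rot: [-179.9, -0.1, 130.4]
force: [0.2, -0.4, 0.3]
grip_width: 0.004
gripper_force: 0.0
```

```bash
python3 -c "
from h import *
a=[]
for i in range(6):
    pinpoint if 0 else grab_frame('scene'); a.append(robot.sense()['tcp_pos'])
a=np.array(a);m=a.mean(0);d=m[:2]-[.611,.044];print(m,a.std(0),'x,t',d@[-.6494,.7604],d@[.7604,.6494])"
```

```text
[0.5171644  0.07853351 0.07449331] [0.00041523 0.00013524 0.0004036 ] x,t 0.08719612303198701 -0.04892652645142305
```

Request:
arm_command:
  deltas: [0,0.7,0,0,0,0,255,0,0.6,0,0,0,0,255,0,0.5,0,0,0,0,255,0,0.3,0,0,0,0,255,0,0.2,0,0,0,0,255,0,0.15,0,0,0,0,255,0,0.15,0,0,0,0,255,0,0.15,0,0,0,0,255,0,0,0,0,0,0,255,0,0,0,0,0,0,255]

```text
t: 9.62
tcp_pos: [0.5364, 0.0964, 0.0725]
tcp_rot: [-180.0, -0.0, 130.5]
force: [-1.7, 0.6, 0.2]
grip_width: 0.0
gripper_force: 0.5
```

```bash
python3 -c "
from h import *
a=[]
for i in range(4):
    grab_frame('scene'); a.append(robot.sense()['tcp_pos'])
a=np.array(a);m=a.mean(0);d=m[:2]-[.611,.044];print(m,a.std(0),'x,t',d@[-.6494,.7604],d@[.7604,.6494],robot.sense()['force'])"
```

```text
[0.53644474 0.09632556 0.07257585] [2.65275711e-05 1.20878349e-05 4.14489412e-05] x,t 0.08820454378753818 -0.022711600091840325 [-1.34841864 -0.61175129  0.5376801 ]
```

Request:
arm_command:
  deltas: [0,-1,0,0,0,0,255,0,-1,0,0,0,0,255,0,-0.5,-1,0,0,0,255,0,0,-4,0,0,0,255,0,0,-4,0,0,0,255,0,0,-4,0,0,0,255,0,0,-3,0,0,0,255]

```text
t: 10.4
tcp_pos: [0.5182, 0.0797, 0.2372]
tcp_rot: [179.8, 0.1, 130.5]
force: [-0.0, -0.4, -0.9]
grip_width: 0.005
gripper_force: 0.0
```

Request:
arm_command:
  deltas: [2.44,2.84,0,0,0,0,255,2.44,2.84,0,0,0,0,255,2.44,2.84,0,0,0,0,255,2.44,2.84,0,0,0,0,255,2.44,2.84,0,0,0,0,255,2.44,2.84,0,0,0,0,255,2.44,2.84,0,0,0,0,255,2.2,2.5,0,0,0,0,255,0,0,0,0,0,0,255]

```text
t: 11.15
tcp_pos: [0.5626, 0.3772, 0.2333]
tcp_rot: [179.8, -0.1, 130.7]
force: [0.1, -0.0, -0.6]
grip_width: 0.005
gripper_force: 0.0
```

```bash
python3 look.py 4 tab_mid pointer; python3 meas.py 4 | grep -e green; python3 tab.py 4; python3 -c "
import cv2
o=[]
for c,(x,y) in dict(top=(185,130),scene=(225,195)).items():
    im=cv2.imread(f'pics/{c}4.png')[y:y+110,x:x+130];o.append(cv2.resize(im,(390,330),interpolation=cv2.INTER_CUBIC))
cv2.imwrite('pics/crop4.png',cv2.hconcat(o))"
```

```text
tab_mid top 0.74 [219.2 196.1] onz [0.5495 0.1137 0.077 ] depth [0.5478 0.1124 0.0874]
tab_mid scene 0.94 [305.4 250.2] onz [0.5493 0.1113 0.077 ] depth [0.5535 0.1156 0.0833]
pointer top 0.75 [207.5 208.3] onz [0.5248 0.1409 0.06  ] depth [0.5249 0.1411 0.059 ]
pointer scene 0.97 [320.8 257.3] onz [0.5277 0.1332 0.06  ] depth [0.5284 0.1338 0.0609]
{'t': np.float64(11.45), 'tcp_pos': array([0.5627, 0.3704, 0.2331]), 'tcp_rot': array([-1.799927e+02,  1.730000e-02,  1.304106e+02]), 'force': array([ 0.8328, -0.497 , -0.4019]), 'grip_width': np.float64(0.0042)} 0.0187
green top 52 [208.7 205.1] [0.5316 0.1382 0.062 ]
green scene 65 [323.1 258.7] [0.5283 0.1402 0.062 ]
 green turret angle -0.65 world dir deg 130.4804084567453
 green turret angle -0.65 world dir deg 130.44149340996543
 green turret angle -0.65 world dir deg 130.46089015378607
4 top 0.024 98 depth dir 131.57
4 top 0.027 89 depth dir 131.53
  brightness peak 130.75 weighted 129.79 [114.  88.  88. 124. 130. 115. 114. 115. 115.]
4 scene 0.024 116 depth dir 129.99
4 scene 0.027 96 depth dir 130.49
  brightness peak 131.75 weighted 132.96 [141. 141. 136. 158. 153. 148.  90.  86.  87.]
```

View pics/crop4.png

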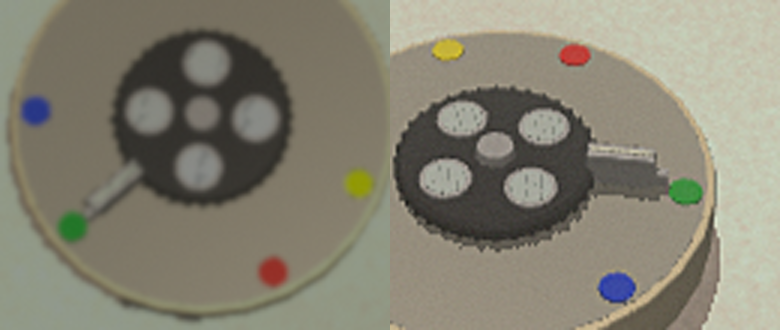

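```bash
cat > lens.py <<'E'
from h import *
AX={"top":(.6127,.0433),"scene":(.6093,.0446)}
for tag in "034":
  for c in AX:
    g=cv2.cvtColor(cv2.imread(f"pics/{c}{tag}.png"),cv2.COLOR_BGR2GRAY)
    P=np.array([[*onz(c,(a,b),.079)[:2],g[b,a]] for b in range(130,290) for a in range(190,330)])
    q=P[:,:2]-AX[c];r=np.hypot(*q.T);th=np.arctan2(q[:,1],q[:,0]);m=(r>.018)&(r<.058)&(P[:,2]>100)
    ph=np.degrees(np.angle(np.exp(4j*th[m]).sum()))/4
    cs=[]
    for k in range(4):
        d=(th-np.radians(ph+90*k)+np.pi)%(2*np.pi)-np.pi;mm=m&(abs(d)<.6);cs.append(q[mm].mean(0))
    cs=np.array(cs);ctr=cs.mean(0);e=cs-ctr;a=np.degrees(np.arctan2(e[:,1],e[:,0]))-90*np.arange(4)
    a=(a+45)%90-45;print(tag,c,m.sum(),"phase",round(ph,2),"lens ang",a.round(1),a.mean().round(2),"ctr off mm",(ctr*1e3).round(1),"r",np.hypot(*e.T).round(3))
E
python3 lens.py
```

```text
0 top 658 phase 18.3 lens ang [18.3 18.2 18.3 18.4] 18.29 ctr off mm [-0.3 -0.1] r [0.039 0.039 0.039 0.039]
0 scene 672 phase 17.91 lens ang [18.2 17.9 17.9 17.6] 17.91 ctr off mm [0.3 0.4] r [0.039 0.039 0.039 0.039]
3 top 665 phase -2.09 lens ang [-2.3 -2.  -2.3 -1.8] -2.09 ctr off mm [-0.2 -0.1] r [0.039 0.039 0.039 0.039]
3 scene 690 phase -1.97 lens ang [-2.  -2.1 -1.9 -1.7] -1.9 ctr off mm [0.4 0.5] r [0.039 0.039 0.039 0.039]
4 top 667 phase -3.45 lens ang [-3.6 -3.5 -3.2 -3.5] -3.45 ctr off mm [-0.2  0. ] r [0.039 0.039 0.039 0.039]
4 scene 685 phase -3.3 lens ang [-3.4 -3.4 -3.2 -3. ] -3.24 ctr off mm [0.4 0.5] r [0.039 0.039 0.039 0.039]
```

The lens pattern gives a sharp reading. The tab is at about 131.5°, still roughly 1° short, so I'll make one fine push.

Request:
arm_command:
  deltas: [-2.2,-2.5,0,0,0,0,255,-2.44,-2.84,0,0,0,0,255,-2.44,-2.84,0,0,0,0,255,-2.44,-2.84,0,0,0,0,255,-2.44,-2.84,0,0,0,0,255,-2.44,-2.84,0,0,0,0,255,-2.44,-2.84,0,0,0,0,255,-2.44,-2.84,0,0,0,0,255,0,0,0,0,0,0,255]

```text
t: 12.2
tcp_pos: [0.516, 0.0736, 0.233]
tcp_rot: [-179.9, 0.1, 130.1]
force: [0.2, 0.5, -0.2]
grip_width: 0.008
gripper_force: 0.0
```

Request:
arm_command:
  deltas: [0,0,4,0,0,0,255,0,0,4,0,0,0,255,0,0,4,0,0,0,255,0,0,2.5,0,0,0,255,0,0,1.5,0,0,0,255,0,0,0,0,0,0,255,0,0,0,0,0,0,255]

```text
t: 12.78
tcp_pos: [0.5168, 0.0797, 0.0722]
tcp_rot: [-179.9, -0.1, 130.4]
force: [1.4, 0.4, 0.2]
grip_width: 0.007
gripper_force: 0.0
```

Request:
arm_command:
  deltas: [0,0.7,0,0,0,0,255,0,0.6,0,0,0,0,255,0,0.5,0,0,0,0,255,0,0.3,0,0,0,0,255,0,0.1,0,0,0,0,255,0,0,0,0,0,0,255,0,0,0,0,0,0,255,0,0,0,0,0,0,255]

```text
t: 13.45
tcp_pos: [0.5342, 0.0944, 0.0726]
tcp_rot: [-180.0, -0.0, 130.5]
force: [0.5, -0.6, -0.0]
grip_width: 0.002
gripper_force: 0.0
```

```bash
cat > xt.py <<'E'
from h import *
a=[]
for i in range(4):
    grab_frame('scene'); a.append(robot.sense()['tcp_pos'])
a=np.array(a);m=a.mean(0);d=m[:2]-[.611,.044];print(m,a.std(0),'x,t',d@[-.6494,.7604],d@[.7604,.6494],robot.sense()['force'])
E
python3 xt.py
```

```text
[0.53419507 0.0943197  0.07259308] [2.62468961e-05 1.27264835e-05 1.09835264e-05] x,t 0.0881402204385816 -0.02572486119453665 [ 0.48987318 -0.42227071 -0.04889533]
```

Request:
arm_command:
  deltas: [0,0.15,0,0,0,0,255,0,0.1,0,0,0,0,255,0,0.1,0,0,0,0,255,0,0.1,0,0,0,0,255,0,0,0,0,0,0,255,0,0,0,0,0,0,255,0,0,0,0,0,0,255]

```text
t: 14.23
tcp_pos: [0.5377, 0.0973, 0.0726]
tcp_rot: [-180.0, -0.0, 130.5]
force: [-1.2, -0.7, 0.7]
grip_width: 0.005
gripper_force: 0.6
```

```bash
python3 xt.py
```

```text
[0.53772712 0.09733292 0.07263453] [1.22585097e-05 5.05651058e-06 1.83539838e-05] x,t 0.08813776293247863 -0.02108229522449043 [-1.42863827 -0.12391168  0.09873839]
```

Request:
arm_command:
  deltas: [0,-1,0,0,0,0,255,0,-1,0,0,0,0,255,0,-0.5,-1,0,0,0,255,0,0,-4,0,0,0,255,0,0,-4,0,0,0,255,0,0,-4,0,0,0,255,0,0,-3,0,0,0,255]

```text
t: 15.02
tcp_pos: [0.5193, 0.0807, 0.2372]
tcp_rot: [179.8, 0.1, 130.5]
force: [0.2, -0.4, 0.3]
grip_width: 0.005
gripper_force: 0.0
```

Request:
arm_command:
  deltas: [2.44,2.84,0,0,0,0,255,2.44,2.84,0,0,0,0,255,2.44,2.84,0,0,0,0,255,2.44,2.84,0,0,0,0,255,2.44,2.84,0,0,0,0,255,2.44,2.84,0,0,0,0,255,2.44,2.84,0,0,0,0,255,2.2,2.5,0,0,0,0,255,0,0,0,0,0,0,255]

```text
t: 15.77
tcp_pos: [0.5637, 0.3782, 0.2333]
tcp_rot: [179.8, -0.1, 130.7]
force: [-0.1, -1.1, 0.3]
grip_width: 0.006
gripper_force: 0.0
```

```bash
python3 look.py 5 tab_mid pointer; python3 tab.py 5; sed -i 's/"034"/"45"/' lens.py; python3 lens.py; python3 xt.py
```

```text
tab_mid top 0.81 [220.2 192.3] onz [0.5579 0.1118 0.077 ] depth [0.5555 0.11   0.0911]
tab_mid scene 0.62 [306. 248.] onz [0.5444 0.1077 0.077 ] depth [0.5539 0.1174 0.091 ]
pointer top 0.69 [209.4 205.5] onz [0.531  0.1369 0.06  ] depth [0.5311 0.137  0.0599]
pointer scene 0.73 [323.4 258.7] onz [0.5264 0.1392 0.06  ] depth [0.529  0.1415 0.0637]
{'t': np.float64(16.0667), 'tcp_pos': array([0.5638, 0.3715, 0.2331]), 'tcp_rot': array([-1.799947e+02,  1.690000e-02,  1.304158e+02]), 'force': array([-0.3048,  0.1683, -0.2003]), 'grip_width': np.float64(0.0056)} 0.0187
5 top 0.024 98 depth dir 130.56
5 top 0.027 91 depth dir 130.39
  brightness peak 130.0 weighted 128.93 [114.  91.  86. 122. 131. 115. 113. 115. 115.]
5 scene 0.024 119 depth dir 128.96
5 scene 0.027 98 depth dir 129.36
  brightness peak 130.75 weighted 131.95 [140. 141. 136. 159. 156. 149.  89.  86.  88.]
4 top 667 phase -3.45 lens ang [-3.6 -3.5 -3.2 -3.5] -3.45 ctr off mm [-0.2  0. ] r [0.039 0.039 0.039 0.039]
4 scene 685 phase -3.3 lens ang [-3.4 -3.4 -3.2 -3. ] -3.24 ctr off mm [0.4 0.5] r [0.039 0.039 0.039 0.039]
5 top 668 phase -4.33 lens ang [-4.4 -4.2 -4.4 -4.2] -4.33 ctr off mm [-0.3  0.1] r [0.039 0.039 0.039 0.039]
5 scene 683 phase -4.16 lens ang [-3.9 -4.2 -4.1 -4.3] -4.15 ctr off mm [0.5 0.5] r [0.039 0.039 0.039 0.039]
[0.56397036 0.3717337  0.23311392] [5.06996217e-05 2.11747644e-04 3.30762351e-05] x,t 0.2797497581880617 0.17706892758071774 [-0.55752434 -0.12251459 -0.62120398]
```

The tab now reads 130.2–130.7° against green at 130.46°, so it's square. Next is the button, at about (0.5565, 0.371) with its top near 62–63 mm.

Request:
arm_command:
  deltas: [0.4,-0.6,0,0,0,0,255,0,0,4,0,0,0,255,0,0,4,0,0,0,255,0,0,4,0,0,0,255,0,0,2.5,0,0,0,255,0,0,1,0,0,0,255,0,0,0,0,0,0,255,0,0,0,0,0,0,255,0,0,0,0,0,0,255]

```text
t: 17.02
tcp_pos: [0.5584, 0.3733, 0.0805]
tcp_rot: [179.8, 0.0, 130.5]
force: [-0.7, 0.5, 0.5]
grip_width: 0.009
gripper_force: 0.0
```

```bash
python3 xt.py; python3 -c "
from h import *
im,D=grab_frame('scene');cv2.imwrite('pics/scene6.png',cv2.resize(im[270:400,340:480,::-1],(560,520),interpolation=cv2.INTER_CUBIC))"
```

```text
[0.55839117 0.373281   0.08064467] [0.00024168 0.0001447  0.0003133 ] x,t 0.28454944391553777 0.17383132863253412 [ 0.05829652 -0.12080099  1.00237493]
```

View pics/scene6.png

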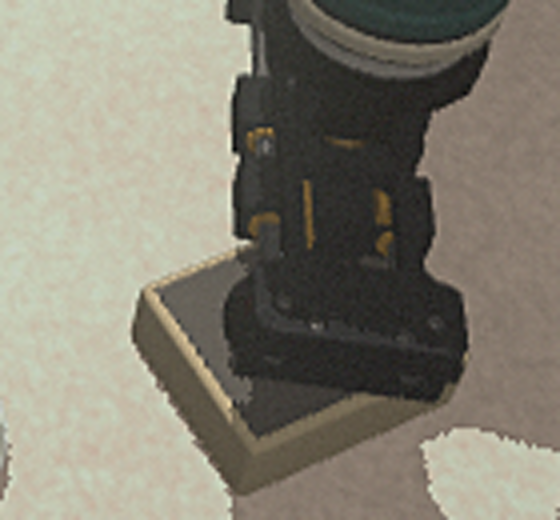

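The fingers are right above the button and nothing else is near. I'll lower slowly and watch the force.

Request:
arm_command:
  deltas: [0,-0.25,0.6,0,0,0,255,0,0,0.5,0,0,0,255,0,0,0.3,0,0,0,255,0,0,0.2,0,0,0,255,0,0,0.2,0,0,0,255,0,0,0,0,0,0,255,0,0,0,0,0,0,255]

```text
t: 17.85
tcp_pos: [0.5545, 0.3704, 0.0596]
tcp_rot: [-179.9, -0.0, 130.5]
force: [-2.4, -0.6, 1.7]
grip_width: 0.008
gripper_force: 1.3
```

Request:
arm_command:
  deltas: [0,0,0.1,0,0,0,255,0,0,0.1,0,0,0,255,0,0,0.1,0,0,0,255,0,0,0,0,0,0,255]

```text
t: 18.18
tcp_pos: [0.5548, 0.3707, 0.057]
tcp_rot: [180.0, -0.0, 130.5]
force: [-2.0, -1.6, 3.6]
grip_width: -0.0
gripper_force: 1.9
```

Request:
arm_command:
  deltas: [0,0,0.1,0,0,0,255,0,0,0.1,0,0,0,255,0,0,0,0,0,0,255,0,0,0,0,0,0,255]

```text
t: 18.52
tcp_pos: [0.5549, 0.3707, 0.0568]
tcp_rot: [180.0, 0.0, 130.5]
force: [-5.3, -4.5, 13.3]
grip_width: 0.005
gripper_force: 6.4
```

Request:
arm_command:
  deltas: [0,0,0.1,0,0,0,255,0,0,0,0,0,0,255,0,0,0,0,0,0,255]

```text
t: 18.77
tcp_pos: [0.555, 0.3707, 0.0567]
tcp_rot: [180.0, 0.0, 130.5]
force: [-6.9, -4.5, 17.1]
grip_width: 0.003
gripper_force: 8.6
```

Request:
arm_command:
  deltas: [0,0,-0.3,0,0,0,255,0,0,-0.5,0,0,0,255,0,0,-1,0,0,0,255,0,0,-2,0,0,0,255,0,0,-4,0,0,0,255,0,0,-4,0,0,0,255,0,0,-4,0,0,0,255,0,0,0,0,0,0,255]

```text
t: 19.43
tcp_pos: [0.5597, 0.3737, 0.223]
tcp_rot: [179.0, 0.1, 130.5]
force: [1.1, 1.7, 0.9]
grip_width: 0.006
gripper_force: 0.0
```

Request:
arm_command:
  deltas: [4,0,0,0,0,0,255,4,0,0,0,0,0,255,4,0,0,0,0,0,255,3,0,0,0,0,0,255,0,0,0,0,0,0,255,0,0,0,0,0,0,255]

```text
t: 19.93
tcp_pos: [0.4563, 0.4861, 0.2116]
tcp_rot: [180.0, 0.0, 130.7]
force: [-0.5, -0.5, -0.7]
grip_width: 0.007
gripper_force: 0.0
```

```bash
python3 look.py 7 tab_mid; sed -i 's/"45"/"57"/' lens.py; python3 lens.py; python3 meas.py 7 | grep button; cp pics/scene7.png pics/v7.png
```

```text
tab_mid top 0.72 [220.6 193.9] onz [0.5544 0.1108 0.077 ] depth [0.5522 0.1092 0.0898]
tab_mid scene 0.74 [303.7 252.3] onz [0.5555 0.1133 0.077 ] depth [0.5563 0.1141 0.0782]
{'t': np.float64(20.1333), 'tcp_pos': array([0.4583, 0.4838, 0.2116]), 'tcp_rot': array([1.799972e+02, 2.290000e-02, 1.304197e+02]), 'force': array([ 1.7233,  0.1744, -0.3168]), 'grip_width': np.float64(0.0071)} 0.0187
5 top 668 phase -4.33 lens ang [-4.4 -4.2 -4.4 -4.2] -4.33 ctr off mm [-0.3  0.1] r [0.039 0.039 0.039 0.039]
5 scene 683 phase -4.16 lens ang [-3.9 -4.2 -4.1 -4.3] -4.15 ctr off mm [0.5 0.5] r [0.039 0.039 0.039 0.039]
7 top 661 phase -4.31 lens ang [-4.4 -4.2 -4.3 -4.3] -4.31 ctr off mm [-0.2  0.1] r [0.039 0.039 0.039 0.039]
7 scene 671 phase -4.11 lens ang [-3.7 -4.3 -4.1 -4.3] -4.12 ctr off mm [0.3 0.3] r [0.039 0.039 0.039 0.039]
button top 140 (np.float64(104.05), np.float64(193.1)) z pct [0.0556 0.0598 0.0621 0.0632] mean top [0.5569 0.3691 0.0601] onz [0.5562 0.3685 0.0614]
button scene 211 (np.float64(410.4123222748815), np.float64(346.53554502369667)) z pct [0.0603 0.0636 0.0654 0.0666] mean top [0.5573 0.3735 0.0673] onz [0.5567 0.3737 0.0647]
```

View pics/v7.png

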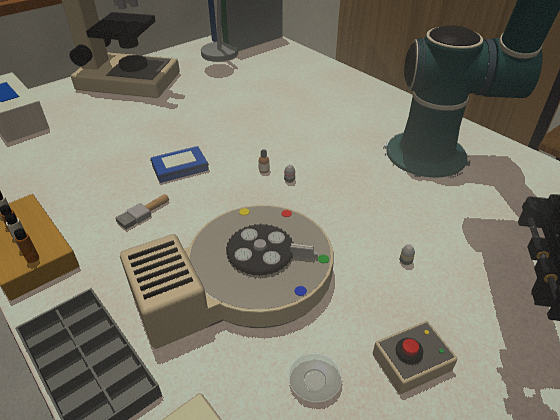

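The picture shows the tab (302,252) aimed at the green dot (323,259) and the button (410,346) back out. The loose things haven't moved and the gripper is clear.

```bash
python3 -c "
from rig import robot
print(robot.finish_job())"
```

```text
the job is handed in; nothing more can be done
None
```

The tab points at the green dot to within about half a degree by my camera measurements; the shutter button was pressed fully in (about 6 mm) and came back out, nothing else was moved, and the job was handed in at about 20 s.

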